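# Vent the casting pot and take off its bayonet lid

### The arm

A 6-joint arm with a two-finger parallel gripper is mounted at the origin on the work surface; the furniture and walls round the work are solid. World frame = base frame: x ahead of the robot, y to its left, z up, the work surface at z = 0. Lengths are in m, angles in rad, forces in N, time in s.
With the tool pointing down it reaches from about 0.3 to 0.75 m from the base axis. Payload 8.5 kg.
Tool frame: the origin (TCP) lies at the very end of the fingers, on their centre line; the grasp point (between the pads) lies 19 mm behind it; z points along the fingers, x is the direction in which the jaws open and shut, and the axes are right-handed (so a half turn about z gives the same grasp; the last joint's range is limited). The gripper opens to 85 mm and grips with 20 to 120 N. Pads are 22 mm wide; open, the fingers measure 114 mm over their backs; the gripper's body (76 mm by 85 mm) begins 54 mm behind the grasp point. The pads swing forward as they close: fully open they stand 13 mm farther back than shut.
Start: joints at [0.931, 0.381, 1.297, -0, 1.464, -0.215], TCP at [0.227, 0.501, 0.231] pointing down, gripper open.
Joint ranges: [-3.11, 3.11], [-0.89, 2.33], [0.22, 2.48], [-1.42, 4.56], [0.17, 2.85], [-2.88, 2.88]. Speed limits (rad/s): [2.39, 2.39, 3.14, 3.14, 3.14, 3.14].

### API

Orientations are given as [roll, pitch, yaw] about the fixed x, y, z axes, in that order (R = Rz(yaw) Ry(pitch) Rx(roll)).
In Python, from rig import * gives the robot as it stands. The module is installed in compiled form; this text tells all that it offers.
- The arm moves only by the tool play_rows, never from a script. Its argument "moves" is a list of rows, each a list of 2 entries, a list of its own where there are three numbers: the shift along the tool's x, y, z in m, then the turn about the tool's z in rad. A call has 1 to 20 rows; each row shifts and turns the commanded pose from where the row before left it, along the tool's axes as they then stand; what a row does not reach is not made up. A row lasts 1/12 s, in which the tool goes at most 41.7 mm and 7.16 degrees, less where a joint would pass 70% of its speed; a pose out of reach is approached as far as the arm can. A call with a gripper value outside its range is refused whole. "claw" is the closure in counts, from 0 (fully open) to 255 (shut), set as the call begins (left out, the last holds). The fingers move at their own pace and stop on an object; "newtons" is the grip in N (left out, the last holds). Time passes only in rows, so rows that do not move let the fingers close. It gives the time, the measured TCP pose, the force and the opening at its end, in the units of the state.
- read_state(): the state, without advancing time (a new reading comes with each control period).
- capture(name): name is "scene" or "top" or "wrist"; returns a dict with "pixels" (400x640x3 uint8, red, green, blue), "z_map" (400x640 float32, m along the optical axis (not along the pixel's ray), 0 where there is no reading), "fx", "fy", "cx", "cy" (pixels), "k1" (the pictures are not rectified: a ray, as slopes to the right and down, at radius r is drawn at 1 + k1 r^2 times it, then the intrinsics apply), "R" (3x3) and "t" (3): a world point X has camera coordinates R X + t; the wrist camera has in their place "mount" (4x4, takes a point from camera to tool coordinates, whose origin is the TCP and whose axes are the tool frame's). Camera axes: x right, y down, z forward; pixel columns grow to the right and rows downward; lengths in m; the calibration is good to about 2 mm. A picture is of the moment at which its call begins: read the wrist's pose just before it.
- hand_in(): hands the job in, once; it reports no verdict.
The state is a dict: "clock": time; "joints": joint angles; "dq": joint speeds; "tau": joint torques, N m; "tool_pos": TCP position; "eef_rot": TCP orientation; "force": force on the tool from outside, world axes, zero at the start; "wrist_torque": the same for the moment, N m; "gripper_width": finger opening in m.
Only numpy, scipy, OpenCV 4.12 (cv2) and the standard library are available. Lean on these libraries where they do the work, as an engineer would, in place of code of your own. Each camera call takes 0.05 s, during which the arm holds its last target.

### The job

The casting in the pressure pot has cured. Open the pot's vent knob fully, anticlockwise through its clicks to the last one, which draws the locking bolt out of the lid. Then press the lid down against its gasket and, without forcing it, turn it anticlockwise past its nibs until it is free, lift it straight out and set it down gently, right way up, wholly on the glazed tile; leave the vent open and do not disturb the other things.

Things in the scene. Friction and masses are not known exactly. Their poses are not given: they have to be found in the camera images.
- pot: Heavy grey pressure pot, cannot be shifted: drum 156 mm across with an aluminium collar (176 mm across, top at z = 122 mm); beside it a square vent column, 66 x 76 mm, 120 mm high, whose axis is 135 mm from the pot's origin along the pot's +y. Origin under the drum's centre on the table, z up. A gauge sticks out to 112 mm on the -x side, below z = 80 mm.
- pot_mouth (a point): On the pot's axis, 100 mm above the table, where the underside of the locked lid lies; axes as the pot's. Round it the collar has three lips of 60 degrees (centred on +y and 120 degrees either side) that overhang the lid's lugs, gaps between. A nib 3 mm deep under each lip's anticlockwise end blocks the lug unless the lid is pressed down; a solid stop ends the turn 66 degrees past locked.
- lid: Loose aluminium bayonet lid, 0.29 to 0.45 kg: disc 124 mm across, 12 mm thick, with three flat lugs (36 degrees wide, 8 mm thick, reaching 71 mm from the axis) level with its underside and a two-pronged fork, 33 mm high, that straddles the locking bolt. Origin at the centre of its flat underside, z up; while locked its axes are parallel to the pot's.
- lid_grip (a point): Middle of the lid's black upright rib, on the axis, 57 mm above the underside. The rib lies along -34 degrees from the lid's +x: 84 mm long, 14 mm thick, from 21 mm below to 15 mm above this point. A sprung gasket pushes the lid up (about 6 N). Press it down 4 to 5 mm (about 10 N; it bottoms at 6 mm) and keep it down while turning; at 50 to 66 degrees it lifts straight out, clear after 25 mm.
- vent (a joint): Vent knob on a vertical axis: 0 = shut, grows anticlockwise seen from above, clicks at 0, 0.47, 0.94 and 1.41 rad (fully open; end stop 1.45). Starts shut or one click open, stays in a click when let go; a click takes about 0.15 N m. Opening draws the locking bolt out of the lid's fork; only the last click frees it.
- vent_grip (a point): Middle of the vent knob's black bar, on its axis, 157 mm above the table; axes turn with the knob and are parallel to the pot's when it is shut. The bar is 60 mm long, 14 mm thick, from 19 mm below to 15 mm above this point, along -45 degrees from this point's +x; a white line marks the end that points at the four index dots.
- bolt_tip (a point): Tip of the flat steel locking bolt, 14 mm wide, that lies over the collar between vent column and lid; it slides along the pot's y, 39 mm from the pot's axis when the vent is shut and 66 mm when fully open.
- masking_tape: Roll of masking tape lying flat, 104 mm across, 25 mm high; bystander, origin under its centre.
- flat_brush: Flat brush with wooden handle, 171 mm long (its y); bystander.
- compact_camera: Black pocket camera standing on its base, 30 x 96 x 58 mm; bystander.
- tile: Flat white glazed tile with a dark print, 295 (x) x 203 (y) x 8.5 mm, fixed; origin at the centre of its underside, z up. The lid is to stand on its top face.
Mind the look-alikes: they are no part of the job. There is more than one size of the lid; the one meant has the size given above.

How it is judged:
On the way, in this order (a step that is already met when the one before it is completed fails the run):
1. the vent knob is fully open while the lid is still locked in the collar (value of joint vent above 1.3 rad and angle between the x axis of lid and the x axis of pot, either way round below 0.2 rad and distance between lid and pot_mouth below 0.008 m), for 0.2 s.
2. the lid is turned over 45 degrees, still down in the collar (angle between the x axis of lid and the x axis of pot, either way round above 0.79 rad and distance between lid and pot_mouth below 0.015 m), for 0.1 s.
3. the lid is lifted level out of the collar (underside above 130 mm) (height (world z) of lid above 0.13 m and angle between lid's own z axis and vertical below 0.3 rad), for 0.1 s.
At the end, for the whole second after the job is handed in: The lid stands right way up (within 0.06 rad of level) and still on the tile, wholly on it (its centre within 78 mm of the tile's centre along the tile's length and 32 mm across it); the vent knob is at its last click (above 1.3 rad) (x of lid in the frame of tile between -0.078 and 0.078 m and y of lid in the frame of tile between -0.032 and 0.032 m and z of lid in the frame of tile between 0.004 and 0.013 m and angle between lid's own z axis and vertical below 0.06 rad and linear speed of lid below 0.02 m/s and contact force between lid and tile above 1 N and value of joint vent above 1.3 rad); the robot touches nothing.
It fails at once if the lid is forced round by more than 15 degrees while the vent is not fully open (value of joint vent below 1.3 rad and angle between the x axis of lid and the x axis of pot, either way round above 0.26 rad and distance between lid and pot_mouth below 0.02 m).
It fails at once if the lid is wrenched round against the collar (more than 120 N between lid and pot) (contact force between lid and pot above 120 N).
It fails at once if the lid is dropped or slammed down (faster than 0.35 m/s close above the tile) (height (world z) of lid below 0.035 m and linear speed of lid above 0.35 m/s).
It fails at once if the lid is tipped over by more than 0.6 rad (angle between lid's own z axis and vertical above 0.6 rad).
It fails at once if another thing on the table is moved by more than 30 mm (distance of any of masking_tape, flat_brush, compact_camera from where it was at the start of the episode above 0.03 m).
It also fails if it takes over 51 s, if anything falls off the work surface, if the arm or the gripper's body presses on something with over 40 N, if the wrist force passes 120 N, or if a joint passes its speed limit or range.

## Working session

There is one attempt and no reset: what is moved stays moved. The work goes in short steps, Python scripts to look and compute and a tool call to move; the robot and the scene stay as the last step left them, time stands still between calls to the robot, and variables do not carry over. Pictures are saved under pics/ and viewed, and the job is handed in when it is done.

Besides the shell and the picture viewer there is one more tool, called as name(argument=value, ...), one argument or row to a line, values as JSON. play_rows: Moves the arm, as the interface text tells. Its arguments: {"type":"object","properties":{"moves":{"type":"array","items":{"type":"array"}},"claw":{"type":"number"},"newtons":{"type":"number"}},"required":["moves"]}

```bash
mkdir -p pics; cat > h.py <<'E'
from rig import *
import numpy as np, cv2, pickle
def snap(n,f):
    s=read_state(); c=capture(n); c['state']=s
    pickle.dump(c,open(f'pics/{f}.pkl','wb'))
    cv2.imwrite(f'pics/{f}.png',c['pixels'][:,:,::-1]); return c
def ray(c,u,v):
    x=(u-c['cx'])/c['fx']; y=(v-c['cy'])/c['fy']
    xu,yu=x,y
    for _ in range(20):
        r2=xu*xu+yu*yu; xu=x/(1+c['k1']*r2); yu=y/(1+c['k1']*r2)
    return np.array([xu,yu,1.])
def RT(c):
    if 'R' in c: return np.array(c['R']),np.array(c['t']).ravel()
    s=c['state']; from scipy.spatial.transform import Rotation as Ro
    T=np.eye(4); T[:3,:3]=Ro.from_euler('xyz',s['eef_rot']).as_matrix(); T[:3,3]=s['tool_pos']
    M=np.linalg.inv(T@np.array(c['mount'])); return M[:3,:3],M[:3,3]
def atz(c,u,v,z):  # intersect plane z
    R,t=RT(c); o=-R.T@t; d=R.T@ray(c,u,v); return o+d*(z-o[2])/d[2]
def dep(c,u,v):
    R,t=RT(c); return R.T@(ray(c,u,v)*c['z_map'][int(round(v)),int(round(u))]-t)
def proj(c,X):
    R,t=RT(c); p=R@np.array(X)+t; x,y=p[0]/p[2],p[1]/p[2]; k=1+c['k1']*(x*x+y*y)
    return c['fx']*x*k+c['cx'],c['fy']*y*k+c['cy']
def crop(c,f,u0,v0,u1,v1,s):
    im=c['pixels'][v0:v1,u0:u1,::-1]; cv2.imwrite(f'pics/{f}.png',cv2.resize(im,None,fx=s,fy=s,interpolation=cv2.INTER_CUBIC))
def load(f): return pickle.load(open(f'pics/{f}.pkl','rb'))
E
python3 - <<'E'
from h import *
for n in ['scene','top','wrist']: c=snap(n,n+'0'); print(n,c['fx'],c['k1'],c['z_map'].max())
s=read_state(); print(s)
E
```

```text
scene 386.7899695718722 0.015689825008680085 3.461229
top 448.8933642810905 0.025274910121693736 2.5915852
wrist 278.9640223186119 -0.033360324879581994 1.6506952
{'clock': 0.15, 'joints': array([ 9.30701199e-01,  3.81024722e-01,  1.29802042e+00, -8.43620507e-06,
        1.46362424e+00, -2.15277210e-01]), 'dq': array([ 0.00061719, -0.00215311, -0.00108553,  0.0007873 ,  0.00048604,
        0.00177105]), 'tau': array([ 2.89295167e-03, -4.48625100e+01, -2.31344497e+01, -1.06791435e-04,
        3.77642849e-03,  1.84734148e-05]), 'tool_pos': array([0.22654127, 0.50093239, 0.23088483]), 'eef_rot': array([-3.14137084e+00,  1.05366140e-03,  1.14597943e+00]), 'force': array([-0.08961253,  0.33594974, -0.31352232]), 'wrist_torque': array([-0.00649817,  0.02949921,  0.01365842]), 'gripper_width': 0.0852108660137171}
```

View pics/scene0.png

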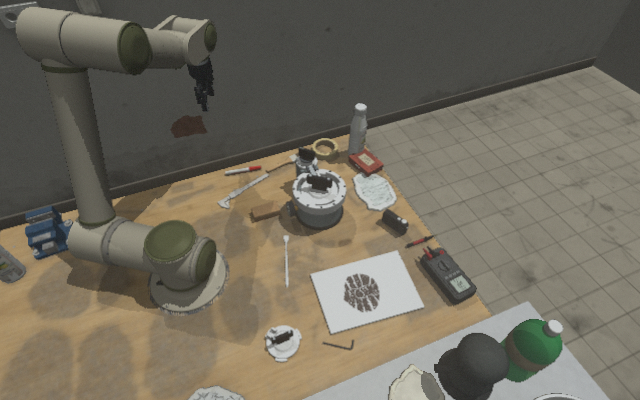

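View pics/top0.png

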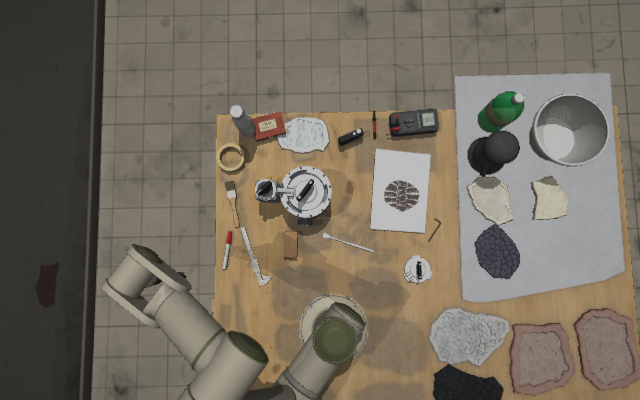

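View pics/wrist0.png

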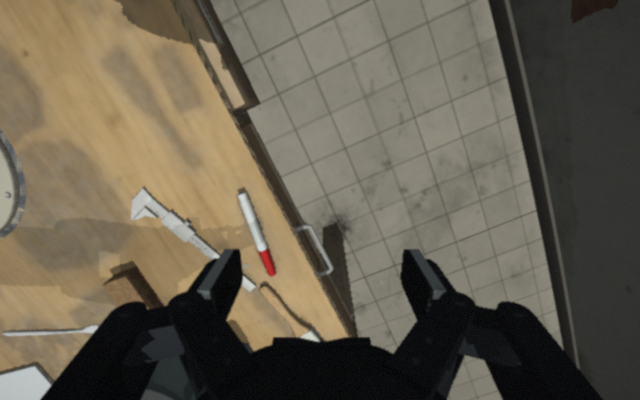

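Top view: the pot is at about (305,192), the vent column at (267,190), the tile at (401,191), and a smaller look-alike lid at (418,270). I'll enlarge these.

```bash
python3 - <<'E'
from h import *
c=load('top0'); crop(c,'c1',240,155,350,235,7)
crop(c,'c2',350,130,450,250,5)
for n,u,v in [('lidtop',320,190),('col',328,193),('tile',385,170),('vent',266,188)]: print(n,dep(c,u,v))
for u,v,z in [(305,192,.13),(266,190,.17),(401,191,.0085)]: print(atz(c,u,v,z))
E
```

```text
lidtop [0.47268902 0.0375704  0.1112645 ]
col [0.46068465 0.01079426 0.12233859]
tile [0.28913595 0.02045564 1.61847842]
vent [0.47605078 0.21313133 0.16574624]
[0.46465424 0.08757049 0.13      ]
[0.46894494 0.21260232 0.17      ]
[ 0.47588264 -0.25284725  0.0085    ]
```

View pics/c1.png

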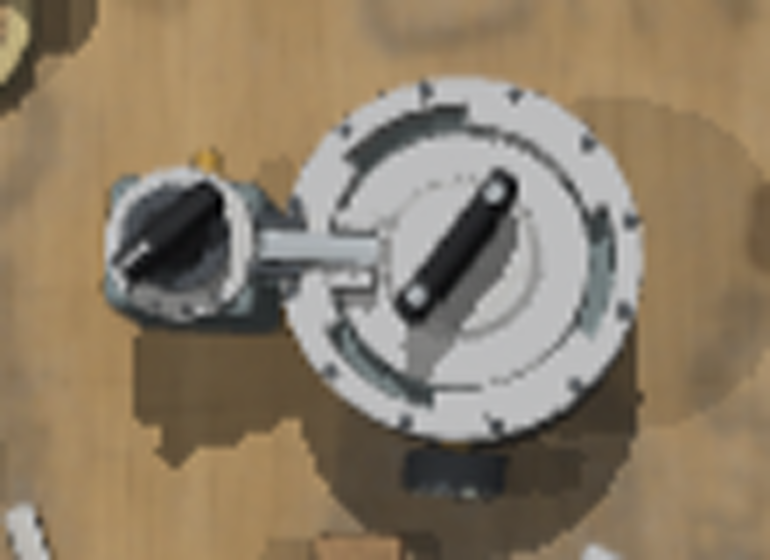

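View pics/c2.png

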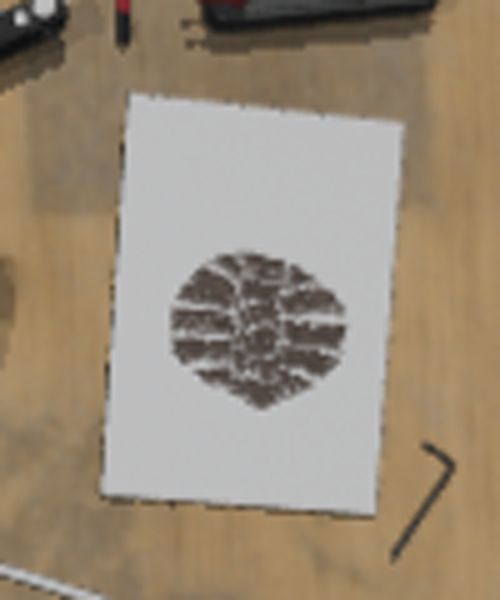

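```bash
cat >> h.py <<'E'
def tomove(s,tx,ty,tz,tyaw):
    x,y,z=s['tool_pos']; yaw=s['eef_rot'][2]
    d=np.array([tx-x,ty-y]); 
    return dict(dx=d@[np.cos(yaw),np.sin(yaw)],dy=d@[np.sin(yaw),-np.cos(yaw)],dz=z-tz,turn=yaw-tyaw)
E
python3 - <<'E'
from h import *
c=load('top0'); q=lambda u,v:(240+u/7,155+v/7)
P=atz(c,*q(464,258),.122); K=atz(c,*q(172,230),.172); B=atz(c,*q(385,250),.13)
k1=atz(c,*q(130,265),.172);k2=atz(c,*q(210,195),.172)
l1=atz(c,*q(410,305),.172);l2=atz(c,*q(500,185),.172)
print(P,K,np.linalg.norm((K-P)[:2]),np.degrees(np.arctan2(*(K-P)[[1,0]]))-90)
print('bolt',np.linalg.norm((B-P)[:2]),'knob',np.degrees(np.arctan2(*(k2-k1)[[1,0]])),'lid',np.degrees(np.arctan2(*(l2-l1)[[1,0]])),(l1+l2)/2,np.linalg.norm(l1-l2))
T=[atz(c,350+u/5,130+v/5,.0085) for u,v in [(130,95),(405,122),(377,515),(102,495)]]
for t in T: print(t)
print('tile',np.mean(T,0),np.linalg.norm(T[0]-T[1]),np.linalg.norm(T[1]-T[2]))
print(tomove(read_state(),.40,.17,.33,.73))
print(c['state']['clock'])
E
```

```text
[0.46599678 0.08360596 0.122     ] [0.47580427 0.21694693 0.172     ] 0.13370115969547103 -4.20664189619697
bolt 0.03750253435242383 knob -49.366940231735946 lid -37.610698546812586 [0.46628964 0.08554295 0.172     ] 0.06974410222072984
[ 0.63150163 -0.16774384  0.0085    ]
[ 0.60731038 -0.36597808  0.0085    ]
[ 0.32365549 -0.33381503  0.0085    ]
[ 0.34133455 -0.13885241  0.0085    ]
tile [ 0.47595051 -0.25159734  0.0085    ] 0.199704863813139 0.28547251543134256
{'dx': np.float64(-0.2300254970595421), 'dy': np.float64(0.29443581156700455), 'dz': np.float64(-0.09911516998717815), 'turn': np.float64(0.4159794327851958)}
0.05
```

```bash
python3 - <<'E'
from h import *
print(tomove(read_state(),.475,.216,.26,.715)); c=load('wrist0'); print(np.array(c['mount']).round(3))
E
```

```text
{'dx': np.float64(-0.1572026962558671), 'dy': np.float64(0.3438102956970515), 'dz': np.float64(-0.02911516998717814), 'turn': np.float64(0.4309794327851958)}
[[ 1.     0.001  0.    -0.001]
 [-0.001  0.949  0.314 -0.081]
 [ 0.    -0.314  0.949 -0.142]
 [ 0.     0.     0.     1.   ]]
```

play_rows(
  moves=[
    [[-0.0121, 0.0264, -0.0024], 0],
    [[-0.0121, 0.0264, -0.0024], 0],
    [[-0.0121, 0.0264, -0.0024], 0],
    [[-0.0121, 0.0264, -0.0024], 0],
    [[-0.0121, 0.0264, -0.0024], 0],
    [[-0.0121, 0.0264, -0.0024], 0],
    [[-0.0121, 0.0264, -0.0024], 0],
    [[-0.0121, 0.0264, -0.0024], 0],
    [[-0.0121, 0.0264, -0.0024], 0],
    [[-0.0121, 0.0264, -0.0024], 0],
    [[-0.0121, 0.0264, -0.0024], 0],
    [[-0.0121, 0.0264, -0.0024], 0],
    [[-0.0121, 0.0264, -0.0024], 0],
    [[0, 0, 0], 0.0862],
    [[0, 0, 0], 0.0862],
    [[0, 0, 0], 0.0862],
    [[0, 0, 0], 0.0862],
    [[0, 0, 0], 0.0862],
    [[0, 0, 0], 0],
    [[0, 0, 0], 0],
  ],
  claw=100,
  newtons=80,
)

```text
clock: 1.82
tool_pos: [0.4744, 0.2163, 0.2623]
eef_rot: [-3.141, 0.0, 0.718]
force: [-0.3, -0.6, 0.2]
gripper_width: 0.0517
```

```bash
python3 - <<'E'
from h import *
c=snap('wrist','w1'); s=c['state']; print(s['tool_pos'],s['eef_rot'],s['gripper_width'],s['joints']); 
cv2.imwrite('pics/w1b.png',cv2.resize(c['pixels'][:,:,::-1],(800,500)))
print(proj(c,[.475,.216,.172]))
E
```

```text
[0.47443503 0.21632054 0.26231681] [-3.14130661e+00  4.78152898e-04  7.17550720e-01] 0.051695253335792314 [ 2.00491513e-01  3.09259366e-01  1.31588202e+00  1.23022482e-05
  1.51700831e+00 -5.17059804e-01]
(np.float64(322.4733322528724), np.float64(200.496302919404))
```

View pics/w1b.png

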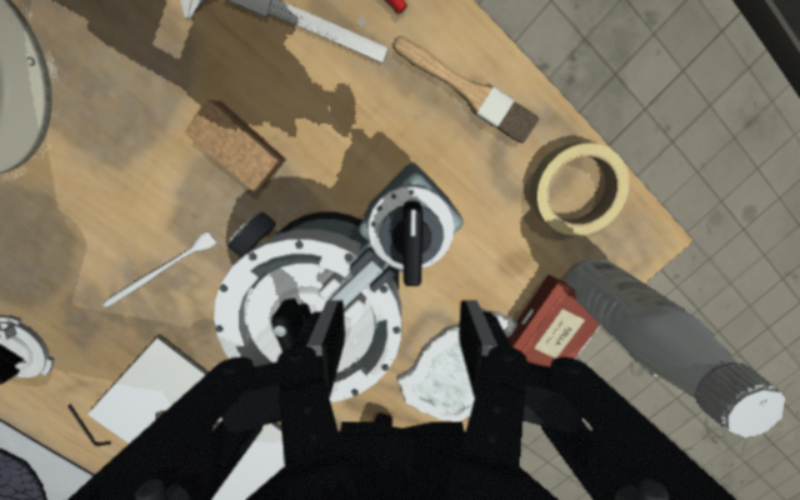

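```bash
python3 - <<'E'
from h import *
c=load('w1'); crop(c,'w1c',280,120,400,240,6)
crop(c,'w1d',160,170,340,330,4)
E
```

```text
(no output)
```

View pics/w1c.png

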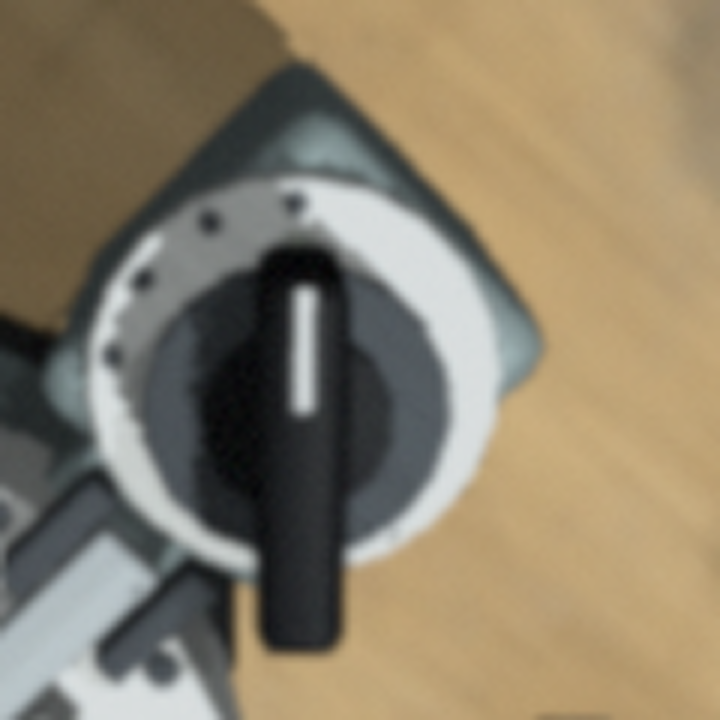

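View pics/w1d.png

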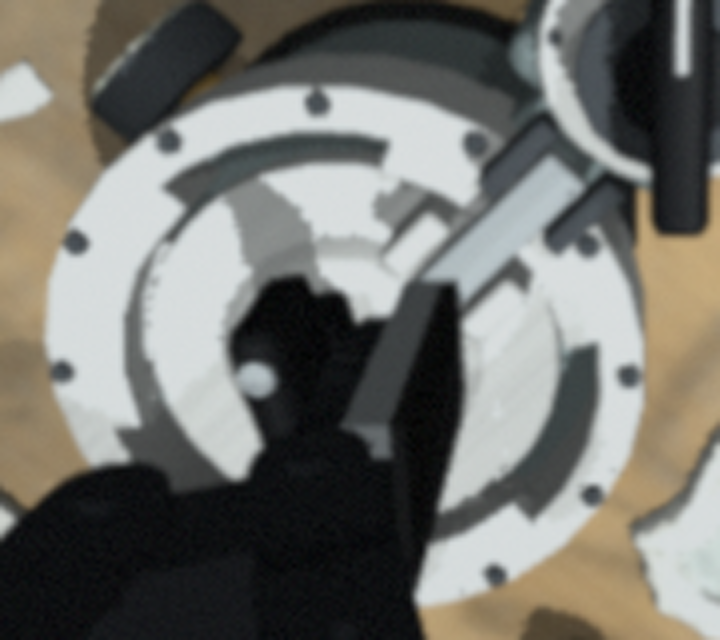

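```bash
python3 - <<'E'
from h import *
c=load('w1'); q=lambda u,v:(280+u/6,120+v/6)
for v in (260,300,400,500,600,640,655): print(v,dep(c,*q(301,v)))
a=atz(c,*q(301,255),.172);b=atz(c,*q(301,645),.172);print(a,b,(a+b)/2,np.linalg.norm(a-b),np.degrees(np.arctan2(*(b-a)[[1,0]])))
print(dep(c,*q(130,430)),dep(c,*q(400,560)), 'ring c', atz(c,*q(294,378),.13))
w=lambda u,v:(160+u/4,170+v/4)
print('collar L',atz(c,*w(46,320),.122),'R',atz(c,*w(645,350),.122),'pot est')
print('lid post',dep(c,*w(258,380)))
E
```

```text
260 [0.46001746 0.24357654 0.15894565]
300 [0.46177385 0.24101864 0.17200125]
400 [0.4716793  0.22993179 0.17180176]
500 [0.48201022 0.21837418 0.17153636]
600 [0.4926403  0.20646291 0.17174898]
640 [0.49674788 0.20182453 0.17264291]
655 [ 5.56210893e-01  1.43027998e-01 -9.79868141e-05]
[0.45745596 0.2458564  0.172     ] [0.49751309 0.20099687 0.172     ] [0.47748453 0.22342664 0.172     ] 0.060141092201516616 -48.2368716813928
[0.46380713 0.19528727 0.11977962] [5.57492219e-01 1.80244899e-01 2.56233293e-05] ring c [0.47732176 0.22370905 0.13      ]
collar L [0.39545968 0.04266348 0.122     ] R [0.53152758 0.14973811 0.122     ] pot est
lid post [0.44737317 0.10449053 0.17222771]
```

```bash
python3 - <<'E'
from h import *
s=read_state(); print(s['clock'],s['tool_pos'],s['dq']);print(tomove(s,.4775,.2234,.195,.729))
c=load('w1'); print(c['mount'])
# depth-based: collar-top pixels in both cams
for n,R in (('w1',None),('top0',None)):
    c=load(n); z=c['z_map']; v,u=np.nonzero(z>0)
    R,t=RT(c); x=(u-c['cx'])/c['fx'];y=(v-c['cy'])/c['fy'];X,Y=x.copy(),y.copy()
    for _ in range(15): k=1+c['k1']*(X*X+Y*Y);X,Y=x/k,y/k
    P=(np.stack([X,Y,np.ones_like(X)],1)*z[v,u][:,None]-t)@R
    near=np.hypot(P[:,0]-.466,P[:,1]-.09)<.12
    m=near&(abs(P[:,2]-.122)<.004)
    Q=P[m]; th=np.arctan2(Q[:,1]-.09,Q[:,0]-.466); r=np.hypot(Q[:,0]-.466,Q[:,1]-.09)
    pts=[]
    for b in np.arange(-np.pi,np.pi,.1):
        k=(th>b)&(th<b+.1)
        if k.sum()>2: i=np.argmax(r[k]); pts.append(Q[k][i])
    pts=np.array(pts)
    from scipy.optimize import least_squares
    f=least_squares(lambda p:np.hypot(pts[:,0]-p[0],pts[:,1]-p[1])-p[2],[.466,.09,.088],loss='soft_l1',f_scale=.002); print(n,f.x,len(pts))
    m=(abs(P[:,2]-.172)<.003)&(np.hypot(P[:,0]-.477,P[:,1]-.22)<.05); print('knob top mean',P[m].mean(0),m.sum())
    m=(abs(P[:,2]-.172)<.003)&(np.hypot(P[:,0]-.466,P[:,1]-.09)<.06); print('rib top mean',P[m].mean(0),m.sum())
E
```

```text
1.8667 [0.47446637 0.21633235 0.26238915] [ 0.00010195 -0.00034308 -0.0005598   0.00187282  0.00180304  0.00529772]
{'dx': np.float64(0.0069334403262629254), 'dy': np.float64(-0.0033289539418321795), 'dz': np.float64(0.06738914501142951), 'turn': np.float64(-0.011275711932022925)}
[[ 9.99999257e-01  1.20110816e-03  2.08546378e-04 -9.69038478e-04]
 [-1.20580074e-03  9.49347773e-01  3.14225003e-01 -8.06383883e-02]
 [ 1.79435174e-04 -3.14225021e-01  9.49348516e-01 -1.42370094e-01]
 [ 0.00000000e+00  0.00000000e+00  0.00000000e+00  1.00000000e+00]]
w1 [0.46975438 0.08744885 0.08772467] 52
knob top mean [0.4784823  0.22249954 0.17123667] 893
rib top mean [0.44859302 0.10353493 0.1712766 ] 318
top0 [0.46778308 0.08735906 0.08679066] 63
knob top mean [0.47727446 0.2211702  0.17178036] 54
rib top mean [0.47027546 0.0847463  0.17147489] 66
```

play_rows(
  moves=[
    [[0.0022, -0.0007, 0.013], 0],
    [[0.0022, -0.0008, 0.013], 0],
    [[0.0022, -0.0007, 0.013], 0],
    [[0, 0, 0.013], 0],
    [[0, 0, 0.013], 0],
    [[0, 0, 0.013], 0],
    [[0, 0, 0.013], 0],
    [[0, 0, 0.012], 0],
    [[0, 0, 0.01], 0],
    [[0, 0, 0.006], 0],
    [[0, 0, 0], 0],
    [[0, 0, 0], 0],
  ],
)

```text
clock: 2.87
tool_pos: [0.4782, 0.2223, 0.1437]
eef_rot: [-3.142, 0.0, 0.716]
force: [-1.5, -0.1, 0.1]
gripper_width: 0.0519
```

play_rows(
  moves=[
    [[0, 0, 0], 0],
    [[0, 0, 0], 0],
    [[0, 0, 0], 0],
    [[0, 0, 0], 0],
    [[0, 0, 0], 0],
    [[0, 0, 0], 0],
  ],
  claw=255,
  newtons=70,
)

```text
clock: 3.37
tool_pos: [0.4789, 0.2228, 0.1445]
eef_rot: [3.141, -0.003, 0.715]
force: [2.3, 3.7, 6.2]
gripper_width: 0.0129
```

```bash
python3 - <<'E'
from h import *
s=read_state(); print(s)
E
```

```text
{'clock': 3.3667, 'joints': array([ 2.10862193e-01,  4.23034070e-01,  1.50043302e+00,  5.86490803e-04,
        1.21511714e+00, -5.04490075e-01]), 'dq': array([ 0.00035186, -0.00111028, -0.00158181, -0.00023308, -0.0012936 ,
        0.00131144]), 'tau': array([-1.14184499e+00, -4.12576783e+01, -1.74579102e+01, -5.13807479e-01,
        3.61220967e-01, -3.56882447e-03]), 'tool_pos': array([0.47887512, 0.22280659, 0.14452559]), 'eef_rot': array([ 3.14062035e+00, -2.89962329e-03,  7.15150273e-01]), 'force': array([2.28778049, 3.69470721, 6.2241624 ]), 'wrist_torque': array([ 0.36297015, -0.11882746, -0.02075781]), 'gripper_width': 0.012881267104147416}
```

play_rows(
  moves=[
    [[0, 0, 0], -0.1],
    [[0, 0, 0], -0.1],
    [[0, 0, 0], -0.1],
    [[0, 0, 0], -0.1],
    [[0, 0, 0], -0.1],
    [[0, 0, 0], -0.1],
    [[0, 0, 0], -0.1],
    [[0, 0, 0], -0.1],
    [[0, 0, 0], -0.1],
    [[0, 0, 0], -0.1],
    [[0, 0, 0], -0.1],
    [[0, 0, 0], -0.1],
    [[0, 0, 0], -0.1],
    [[0, 0, 0], -0.1],
    [[0, 0, 0], -0.03],
    [[0, 0, 0], 0],
    [[0, 0, 0], 0],
  ],
)

```text
clock: 4.78
tool_pos: [0.4787, 0.2205, 0.1445]
eef_rot: [-3.141, 0.004, 2.145]
force: [-0.9, -9.7, 8.9]
gripper_width: 0.0131
```

```bash
python3 - <<'E'
from h import *
s=read_state(); print(s['force'],s['wrist_torque'],s['eef_rot'],s['joints'])
c=snap('scene','s1'); crop(c,'s1c',270,130,370,240,5)
E
```

```text
[-0.87543651 -9.71110403  8.91613001] [-1.85078689  0.03046036 -0.12221639] [-3.1409918   0.00410433  2.14478838] [ 0.20881095  0.42244848  1.50149428 -0.00431595  1.21674842 -1.9344817 ]
```

View pics/s1c.png

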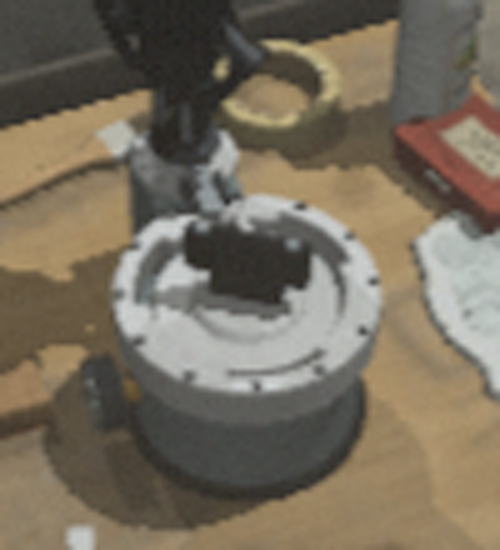

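The bolt has drawn back towards the column. I'll release the knob and rise.

play_rows(
  moves=[
    [[0, 0, 0], 0],
    [[0, 0, 0], 0],
    [[0, 0, 0], 0],
    [[0, 0, 0], 0],
    [[0, 0, -0.006], 0],
    [[0, 0, -0.02], 0],
    [[0, 0, -0.02], 0],
    [[0, 0, -0.02], 0],
    [[0, 0, -0.02], 0],
    [[0, 0, -0.02], 0],
    [[0, 0, -0.014], 0],
    [[0, 0, 0], 0],
    [[0, 0, 0], 0],
  ],
  claw=100,
)

```text
clock: 5.92
tool_pos: [0.478, 0.2224, 0.2637]
eef_rot: [3.141, 0.0, 2.145]
force: [-0.8, 0.1, -0.1]
gripper_width: 0.0523
```

```bash
python3 - <<'E'
from h import *
c=snap('wrist','w2'); s=c['state']; print(s['tool_pos'],s['eef_rot'],s['gripper_width'])
cv2.imwrite('pics/w2b.png',cv2.resize(c['pixels'][:,:,::-1],(800,500)))
z=c['z_map']; v,u=np.nonzero(z>0)
R,t=RT(c); x=(u-c['cx'])/c['fx'];y=(v-c['cy'])/c['fy'];X,Y=x.copy(),y.copy()
for _ in range(15): k=1+c['k1']*(X*X+Y*Y);X,Y=x/k,y/k
P=(np.stack([X,Y,np.ones_like(X)],1)*z[v,u][:,None]-t)@R
for n,cx,cy,r in (('knob',.478,.222,.04),('rib',.469,.087,.055)):
    Q=P[(abs(P[:,2]-.172)<.003)&(np.hypot(P[:,0]-cx,P[:,1]-cy)<r)][:,:2]
    if len(Q)<10: print(n,len(Q)); continue
    m=Q.mean(0); U,S,V=np.linalg.svd(Q-m); pr=(Q-m)@V[0]; pq=(Q-m)@V[1]
    print(n,m,len(Q),np.degrees(np.arctan2(V[0,1],V[0,0])),np.ptp(pr),np.ptp(pq))
print(tomove(s,.469,.087,.26,.92))
E
```

```text
[0.47801649 0.22242254 0.2636985 ] [3.14076212e+00 2.96748845e-04 2.14524910e+00] 0.05226795369363173
knob [0.47735605 0.21984076] 865 32.23307350213324 0.05898342746884054 0.013270647045696148
rib [0.46878738 0.08739438] 1441 -37.6497838795758 0.08170555740508932 0.012545292229581406
{'dx': np.float64(-0.10878649913462986), 'dy': np.float64(-0.08115454405071659), 'dz': np.float64(0.003698504919528056), 'turn': np.float64(1.2252490957866238)}
```

View pics/w2b.png

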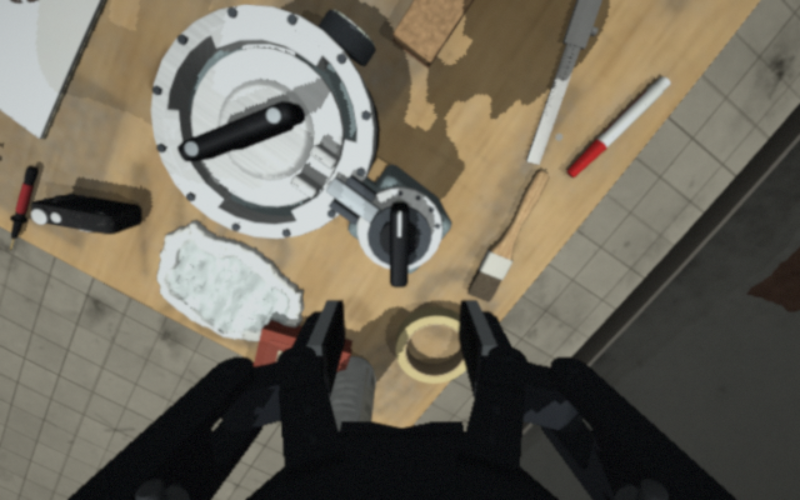

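play_rows(
  moves=[
    [[-0.0182, -0.0135, 0], 0],
    [[-0.0182, -0.0135, 0], 0],
    [[-0.0182, -0.0135, 0], 0],
    [[-0.0182, -0.0135, 0], 0],
    [[-0.0182, -0.0135, 0], 0],
    [[-0.0182, -0.0135, 0], 0],
    [[0, 0, 0.003], 0.112],
    [[0, 0, 0.003], 0.112],
    [[0, 0, 0.003], 0.112],
    [[0, 0, 0.003], 0.112],
    [[0, 0, 0.003], 0.112],
    [[0, 0, 0.003], 0.112],
    [[0, 0, 0.003], 0.112],
    [[0, 0, 0.003], 0.112],
    [[0, 0, 0.003], 0.112],
    [[0, 0, 0.003], 0.112],
    [[0, 0, 0], 0.111],
    [[0, 0, 0], 0],
    [[0, 0, 0], 0],
  ],
)

```text
clock: 7.55
tool_pos: [0.469, 0.0867, 0.2327]
eef_rot: [-3.14, 0.001, 0.917]
force: [-0.2, 0.5, 0.3]
gripper_width: 0.0521
```

```bash
python3 - <<'E'
from h import *
s=read_state(); print(s['joints'],s['force'],tomove(s,.4688,.0874,.141,.914))
E
```

```text
[-6.61644438e-02  2.52185632e-01  1.48616408e+00  2.23676794e-05
  1.40509128e+00 -9.83478919e-01] [-0.23325005  0.47672621  0.34037034] {'dx': np.float64(0.0004394237755700326), 'dy': np.float64(-0.0006001418014205975), 'dz': np.float64(0.09165097858218763), 'turn': np.float64(0.00331154493093766)}
```

play_rows(
  moves=[
    [[0.0004, -0.0006, 0.012], 0.003],
    [[0, 0, 0.014], 0],
    [[0, 0, 0.014], 0],
    [[0, 0, 0.014], 0],
    [[0, 0, 0.014], 0],
    [[0, 0, 0.012], 0],
    [[0, 0, 0.008], 0],
    [[0, 0, 0.004], 0],
    [[0, 0, 0], 0],
    [[0, 0, 0], 0],
  ],
)

```text
clock: 8.38
tool_pos: [0.4693, 0.0873, 0.1418]
eef_rot: [3.141, -0.0, 0.912]
force: [0.3, -0.2, 1.2]
gripper_width: 0.0517
```

play_rows(
  moves=[
    [[0, 0, 0], 0],
    [[0, 0, 0], 0],
    [[0, 0, 0], 0],
    [[0, 0, 0], 0],
    [[0, 0, 0], 0],
    [[0, 0, 0], 0],
  ],
  claw=255,
  newtons=80,
)

```text
clock: 8.88
tool_pos: [0.4695, 0.0875, 0.142]
eef_rot: [3.141, -0.001, 0.911]
force: [-0.5, 1.5, 5.7]
gripper_width: 0.0123
```

play_rows(
  moves=[
    [[0, 0, 0.001], 0],
    [[0, 0, 0.001], 0],
    [[0, 0, 0.001], 0],
    [[0, 0, 0.001], 0],
    [[0, 0, 0.0005], 0],
    [[0, 0, 0], 0],
    [[0, 0, 0], 0],
    [[0, 0, 0], 0],
  ],
)

```text
clock: 9.55
tool_pos: [0.4695, 0.0874, 0.138]
eef_rot: [3.14, -0.001, 0.911]
force: [-1.9, 1.2, 10.4]
gripper_width: 0.0127
```

```bash
python3 - <<'E'
from h import *
s=read_state(); print(s['force'],s['wrist_torque'],s['tool_pos'],s['eef_rot'],s['joints'])
E
```

```text
[-1.86885919  1.17387328 10.40244435] [0.23222874 0.38003802 0.11443336] [0.46950407 0.08744391 0.13798523] [ 3.14026647e+00 -1.05836981e-03  9.11294766e-01] [-6.45220213e-02  3.52621544e-01  1.64385541e+00  1.46347860e-04
  1.14342420e+00 -9.75876631e-01]
```

play_rows(
  moves=[
    [[0, 0, 0.0006], 0],
    [[0, 0, 0], -0.05],
    [[0, 0, 0], -0.05],
    [[0, 0, 0], -0.05],
    [[0, 0, 0], -0.05],
  ],
)

```text
clock: 9.97
tool_pos: [0.4699, 0.0871, 0.1374]
eef_rot: [3.139, -0.001, 1.113]
force: [-0.7, -0.5, 11.0]
gripper_width: 0.0125
```

```bash
python3 - <<'E'
from h import *
s=read_state(); print(s['force'],s['wrist_torque'],s['tool_pos'],s['eef_rot'],s['joints'])
E
```

```text
[-0.6598507  -0.49315549 11.00895361] [-0.08468075  0.16054429 -0.36716844] [0.46986947 0.08713068 0.137424  ] [ 3.13921477e+00 -8.15784660e-04  1.11259279e+00] [-6.49842857e-02  3.53532044e-01  1.64436321e+00 -1.73348012e-04
  1.14118843e+00 -1.17750410e+00]
```

play_rows(
  moves=[
    [[0, 0, 0], -0.06],
    [[0, 0, 0], -0.06],
    [[0, 0, 0], -0.06],
    [[0, 0, 0], -0.06],
    [[0, 0, 0], -0.06],
  ],
)

```text
clock: 10.38
tool_pos: [0.47, 0.0871, 0.1375]
eef_rot: [3.139, -0.0, 1.413]
force: [-1.1, -0.1, 10.8]
gripper_width: 0.0129
```

play_rows(
  moves=[
    [[0, 0, 0], -0.06],
    [[0, 0, 0], -0.06],
    [[0, 0, 0], -0.06],
    [[0, 0, 0], -0.06],
    [[0, 0, 0], -0.06],
    [[0, 0, 0], -0.06],
    [[0, 0, 0], -0.06],
    [[0, 0, 0], -0.06],
    [[0, 0, 0], -0.04],
    [[0, 0, 0], 0],
    [[0, 0, 0], 0],
    [[0, 0, 0], 0],
  ],
)

```text
clock: 11.38
tool_pos: [0.47, 0.0871, 0.1375]
eef_rot: [3.139, 0.002, 1.931]
force: [-1.3, 0.1, 10.0]
gripper_width: 0.0128
```

```bash
python3 - <<'E'
from h import *
s=read_state(); print(s['force'],s['wrist_torque'],s['tool_pos'],s['eef_rot'],s['joints'])
c=snap('scene','s2'); crop(c,'s2c',270,130,370,240,5)
E
```

```text
[-1.31061117  0.10665086  9.9662319 ] [-0.04378654  0.11897382 -0.02584015] [0.47000025 0.08708122 0.13747015] [3.1391036e+00 1.5137897e-03 1.9308341e+00] [-6.49639799e-02  3.53528887e-01  1.64420269e+00 -3.88129298e-04
  1.14096932e+00 -1.99563874e+00]
```

View pics/s2c.png

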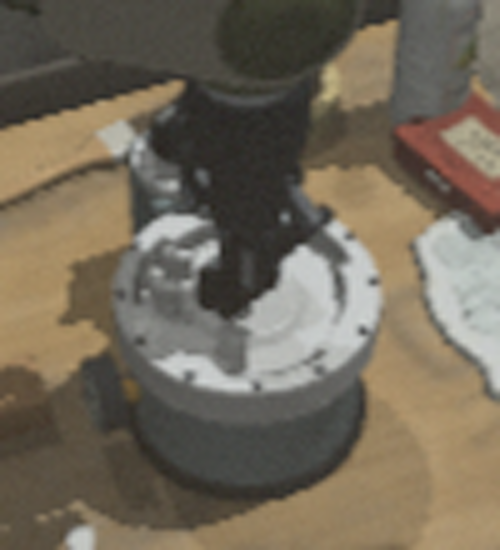

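The lid has turned about 58 degrees: the fork now shows at left in the crop, at about (180,255), and the torque is low. I'll lift it straight out.

play_rows(
  moves=[
    [[0, 0, -0.003], 0],
    [[0, 0, -0.005], 0],
    [[0, 0, -0.005], 0],
    [[0, 0, -0.005], 0],
    [[0, 0, -0.005], 0],
    [[0, 0, -0.005], 0],
    [[0, 0, -0.008], 0],
    [[0, 0, -0.01], 0],
    [[0, 0, -0.012], 0],
    [[0, 0, -0.012], 0],
    [[0, 0, -0.01], 0],
    [[0, 0, 0], 0],
    [[0, 0, 0], 0],
  ],
)

```text
clock: 12.52
tool_pos: [0.4691, 0.0873, 0.2166]
eef_rot: [3.141, 0.0, 1.931]
force: [-0.6, 0.9, -3.2]
gripper_width: 0.0129
```

```bash
python3 - <<'E'
from h import *
s=read_state(); print(s['force'],s['wrist_torque'],s['tool_pos'],s['eef_rot'],s['joints'])
c=snap('scene','s3'); crop(c,'s3c',230,80,430,340,2.3)
print(tomove(s,.476,-.252,.23,s['eef_rot'][2]))
t=load('top0'); z=t['z_map'];print(c['clock'] if 'clock' in c else read_state()['clock'])
for u,v in ((385,160),(415,165),(410,220),(385,215)): print(dep(t,u,v))
E
```

```text
[-0.58243109  0.86212979 -3.24046337] [ 0.01971912  0.04477331 -0.00802175] [0.46913022 0.08730921 0.21664531] [3.14103772e+00 3.02556242e-04 1.93096810e+00] [-6.47645314e-02  2.65469605e-01  1.51649271e+00 -4.79428529e-05
  1.35900003e+00 -1.99572265e+00]
{'dx': np.float64(-0.3199590245747353), 'dy': np.float64(-0.11315545177279543), 'dz': np.float64(-0.013354689397570813), 'turn': np.float64(0.0)}
12.5667
[ 0.58918056 -0.19832198  0.0141861 ]
[ 0.56932389 -0.3064073   0.01020135]
[ 0.37089153 -0.28097931  0.0088921 ]
[ 0.38993728 -0.19148899  0.01652191]
```

View pics/s3c.png

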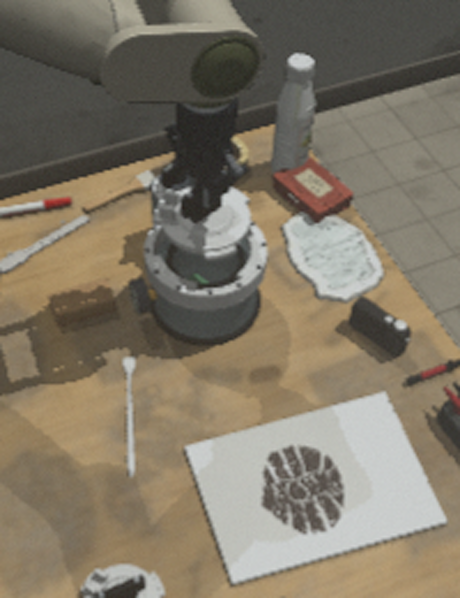

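play_rows(
  moves=[
    [[-0.01, -0.0035, -0.002], 0],
    [[-0.016, -0.0057, -0.002], 0],
    [[-0.018, -0.0064, -0.002], 0.08],
    [[0, 0, 0], 0.08],
    [[0, 0, 0], 0.08],
    [[0, 0, 0], 0.08],
    [[0, 0, 0], 0.08],
    [[0, 0, 0], 0.08],
    [[0, 0, 0], 0],
    [[0, 0, 0], 0],
  ],
)

```text
clock: 13.4
tool_pos: [0.4699, 0.0402, 0.222]
eef_rot: [-3.141, 0.0, 1.453]
force: [-0.3, 0.7, -3.9]
gripper_width: 0.0132
```

```bash
python3 - <<'E'
from h import *
s=read_state(); print(s['tool_pos'],s['joints'],tomove(s,.476,-.252,.2,0))
E
```

```text
[0.46990245 0.04019736 0.2220382 ] [-1.66372009e-01  2.51588623e-01  1.51955709e+00 -1.55421459e-04
  1.37135891e+00 -1.61935590e+00] {'dx': np.float64(-0.28945643095910756), 'dy': np.float64(0.04039123602423724), 'dz': np.float64(0.02203819754940453), 'turn': np.float64(1.453014805761438)}
```

play_rows(
  moves=[
    [[-0.01, 0.0014, 0], 0],
    [[-0.018, 0.0025, 0], 0],
    [[-0.021, 0.0029, 0], 0],
    [[-0.021, 0.0029, 0], 0],
    [[-0.021, 0.0029, 0], 0],
    [[-0.021, 0.0029, 0], 0],
    [[-0.021, 0.0029, 0], 0],
    [[-0.021, 0.0029, 0], 0],
    [[-0.021, 0.0029, 0], 0],
    [[-0.021, 0.0029, 0], 0],
    [[-0.021, 0.0029, 0.002], 0],
    [[-0.021, 0.0029, 0.005], 0],
    [[-0.0205, 0.0029, 0.01], 0],
    [[-0.018, 0.0025, 0.015], 0],
    [[-0.013, 0.002, 0.02], 0],
    [[0, 0, 0.02], 0],
    [[0, 0, 0.02], 0],
    [[0, 0, 0.01], 0],
    [[0, 0, 0], 0],
    [[0, 0, 0], 0],
  ],
)

```text
clock: 15.07
tool_pos: [0.4752, -0.2522, 0.1203]
eef_rot: [-3.141, -0.0, 1.452]
force: [-0.1, -0.4, -3.1]
gripper_width: 0.0127
```

```bash
python3 - <<'E'
from h import *
s=read_state(); print(s['tool_pos'],s['eef_rot'],s['force'],s['joints'])
c=snap('scene','s4'); crop(c,'s4c',280,190,450,360,4)
c=snap('top','t4'); crop(c,'t4c',350,130,450,250,5)
E
```

```text
[ 0.4751732  -0.25220256  0.12033979] [-3.14091039e+00 -2.48872821e-04  1.45180596e+00] [-0.14016194 -0.3687239  -3.08284325] [-7.08061480e-01  4.67968900e-01  1.50331317e+00 -1.86865824e-04
  1.17101613e+00 -2.15979473e+00]
```

View pics/s4c.png

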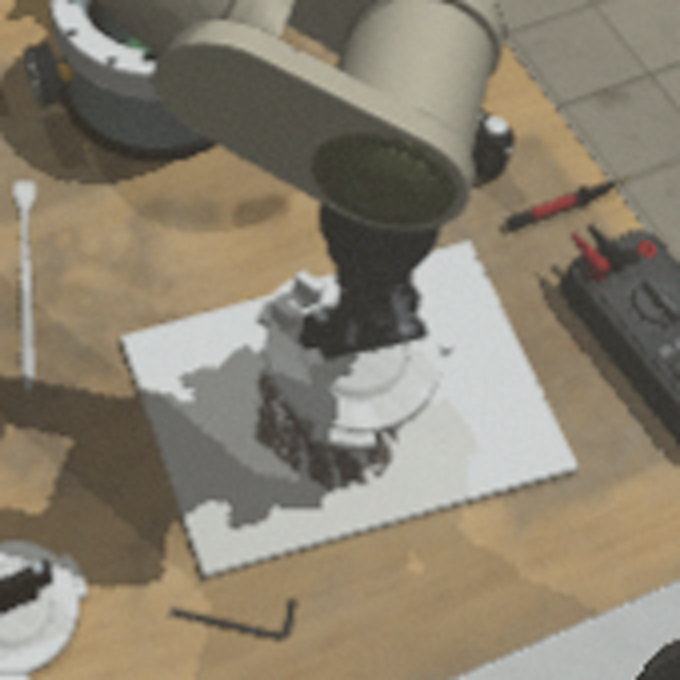

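View pics/t4c.png

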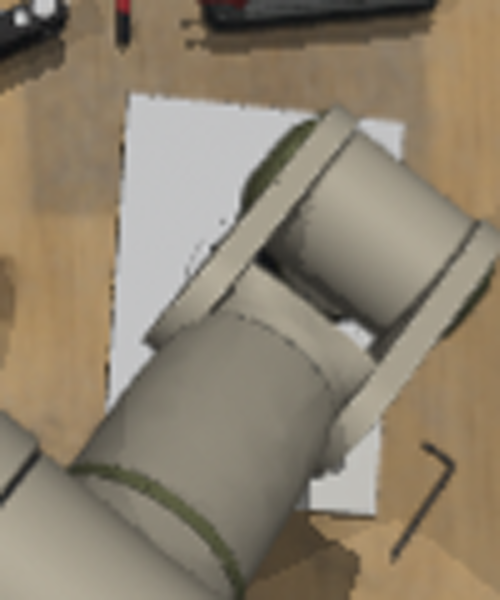

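```bash
python3 - <<'E'
from h import *
c=load('s4'); T=[atz(c,280+u/4,190+v/4,.0085) for u,v in [(121,338),(470,242),(577,467),(205,578)]]
print(np.round(T,3),np.mean(T,0))
E
```

```text
[[ 0.344 -0.141  0.008]
 [ 0.636 -0.168  0.008]
 [ 0.61  -0.365  0.008]
 [ 0.328 -0.336  0.008]] [ 0.47949722 -0.25254302  0.0085    ]
```

Both cameras put the tile centre at about (0.477,-0.252), so the lid is centred over it. I'll lower it.

play_rows(
  moves=[
    [[0, 0, 0.008], 0],
    [[0, 0, 0.01], 0],
    [[0, 0, 0.01], 0],
    [[0, 0, 0.01], 0],
    [[0, 0, 0.01], 0],
    [[0, 0, 0.007], 0],
    [[0, 0, 0.004], 0],
    [[0, 0, 0.003], 0],
    [[0, 0, 0.002], 0],
    [[0, 0, 0.001], 0],
    [[0, 0, 0], 0],
    [[0, 0, 0], 0],
    [[0, 0, 0], 0],
  ],
)

```text
clock: 16.25
tool_pos: [0.4756, -0.2517, 0.0557]
eef_rot: [3.141, 0.0, 1.451]
force: [0.3, -0.2, -2.9]
gripper_width: 0.013
```

play_rows(
  moves=[
    [[0, 0, 0.001], 0],
    [[0, 0, 0.001], 0],
    [[0, 0, 0.001], 0],
    [[0, 0, 0.001], 0],
    [[0, 0, 0], 0],
    [[0, 0, 0], 0],
  ],
)

```text
clock: 16.75
tool_pos: [0.4754, -0.2516, 0.0513]
eef_rot: [-3.141, -0.0, 1.451]
force: [0.8, 0.6, -3.7]
gripper_width: 0.0131
```

play_rows(
  moves=[
    [[0, 0, 0.0005], 0],
    [[0, 0, 0.0005], 0],
    [[0, 0, 0], 0],
    [[0, 0, 0], 0],
  ],
)

```text
clock: 17.08
tool_pos: [0.4755, -0.2516, 0.0507]
eef_rot: [3.141, 0.0, 1.451]
force: [-0.7, 1.7, 2.0]
gripper_width: 0.0127
```

play_rows(
  moves=[
    [[0, 0, 0.0003], 0],
    [[0, 0, 0], 0],
    [[0, 0, 0], 0],
    [[0, 0, 0], 0],
    [[0, 0, 0], 0],
    [[0, 0, 0], 0],
  ],
  claw=100,
)

```text
clock: 17.58
tool_pos: [0.4755, -0.2516, 0.0502]
eef_rot: [3.141, 0.0, 1.451]
force: [-0.2, -1.0, -0.5]
gripper_width: 0.0522
```

play_rows(
  moves=[
    [[0, 0, -0.006], 0],
    [[0, 0, -0.012], 0],
    [[0, 0, -0.015], 0],
    [[0, 0, -0.02], 0],
    [[0, 0, -0.02], 0],
    [[0, 0, -0.02], 0],
    [[0, 0, -0.02], 0],
    [[0, 0, -0.02], 0],
    [[0, 0, -0.02], 0],
    [[0, 0, -0.02], 0],
    [[0, 0.02, 0], 0],
    [[0, 0.02, 0], 0],
    [[0, 0, 0], 0],
    [[0, 0, 0], 0],
  ],
)

```text
clock: 18.75
tool_pos: [0.5153, -0.2562, 0.223]
eef_rot: [-3.141, -0.0, 1.452]
force: [-0.3, -0.0, -0.5]
gripper_width: 0.052
```

```bash
python3 - <<'E'
from h import *
s=read_state(); print(s['tool_pos'],s['eef_rot'],s['force'])
c=snap('wrist','w5'); cv2.imwrite('pics/w5b.png',cv2.resize(c['pixels'][:,:,::-1],(800,500)))
c=snap('scene','s5'); crop(c,'s5c',270,120,450,360,2.4)
c=load('w5');z=c['z_map']; v,u=np.nonzero(z>0)
R,t=RT(c); x=(u-c['cx'])/c['fx'];y=(v-c['cy'])/c['fy'];X,Y=x.copy(),y.copy()
for _ in range(15): k=1+c['k1']*(X*X+Y*Y);X,Y=x/k,y/k
P=(np.stack([X,Y,np.ones_like(X)],1)*z[v,u][:,None]-t)@R
d=np.hypot(P[:,0]-.476,P[:,1]+.252)
Q=P[(abs(P[:,2]-.0805)<.004)&(d<.07)];print('rib',Q.mean(0),len(Q))
Q=P[(abs(P[:,2]-.0205)<.004)&(d<.062)];A=np.c_[Q[:,:2],np.ones(len(Q))];print('disc tilt',np.linalg.lstsq(A,Q[:,2],rcond=None)[0],Q.mean(0))
E
```

```text
[ 0.5153165  -0.25620461  0.22302841] [-3.14117680e+00 -1.20286862e-04  1.45170024e+00] [-2.66108294e-01 -3.48086075e-04 -4.65288388e-01]
rib [ 0.47379551 -0.25174745  0.0795705 ] 972
disc tilt [-0.00140044 -0.00035719  0.02102349] [ 0.47152969 -0.25430439  0.02045397]
```

View pics/w5b.png

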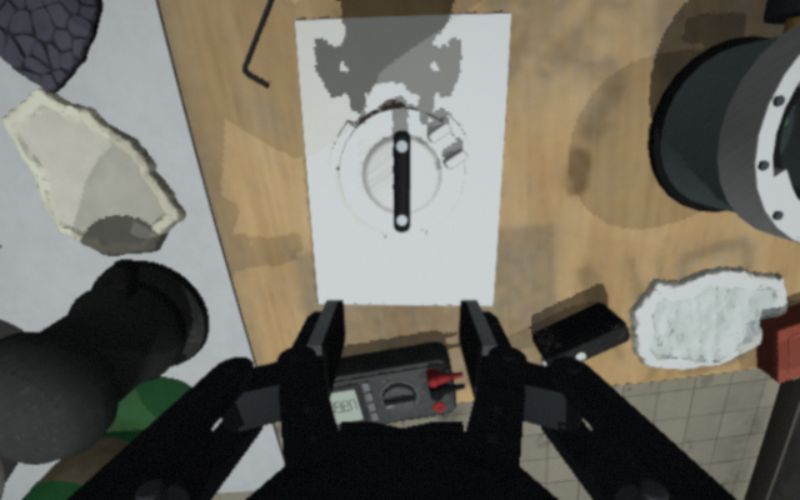

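View pics/s5c.png

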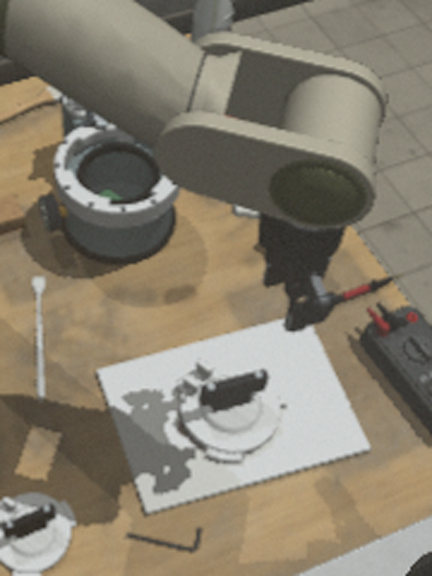

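The lid lies level at the tile's centre: rib at about (401,180) in the wrist view, disc top at z = 20.5 mm. The gripper is clear, so I'm handing in.

```bash
python3 - <<'E'
from h import *
print(hand_in())
E
```

```text
the job is handed in; nothing more can be done
None
```

The job is done and handed in at about 19 s; `hand_in()` gave no verdict.

- **Vent:** I turned the knob from shut to its last click. After I let go, the bar had moved about 80.7° (1.41 rad) and the bolt was out of the lid's fork. I did not measure the knob again after that, but nothing went near it.
- **Lid off:** I pressed the lid down about 4.5 mm (10–11 N) and turned it about 58° anticlockwise. At most 0.4 N m of torque showed in the readings. It then lifted straight out, level.
- **Lid on tile:** I lowered it in small steps onto the tile. After release, the disc top was at z = 20.5 mm (20.5 expected) and level to about 0.001 rad. The lid's centre, taken from the rib, was at about (0.474, -0.252); the tile's centre is at about (0.477, -0.252).
- **Other things:** In the last pictures the camera stood where it was. I did not check the tape and brush again after lifting the lid; the arm did not go near them.
- **Measurements that disagreed:** My first by-eye readings of the knob and pot differed by 6–12 mm between the top and wrist cameras. I re-measured from the depth maps, which agreed to about 2 mm, and used those.

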